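# Seat the burr carrier in the grinder head

## Robot

A 6-joint arm with a two-finger parallel gripper is mounted at the origin on the work surface. World frame = base frame: x ahead of the robot, y to its left, z up, the work surface at z = 0. Lengths are in m, angles in rad, forces in N, time in s.
With the tool pointing down it reaches from about 0.275 to 0.75 m from the base axis. Payload 10.2 kg.
Tool frame: the origin (TCP) lies at the very end of the fingers, on their centre line; the grasp point (between the pads) lies robot.tcp_to_grasp behind it (robot.tcp_to_grasp is the distance from the TCP to the grasp point, in m); z points along the fingers, y is the line along which they close (so a half turn about z gives the same grasp; the last joint's range is limited). The gripper opens to 85 mm and grips with 20 to 120 N. Pads are 22 mm wide; open, the fingers measure 114 mm over their backs; the gripper's body (76 mm by 85 mm) begins 54 mm behind the grasp point. The pads swing forward as they close: fully open they stand 13 mm farther back than shut.
Start: joints at [1.017, 0.313, 1.498, -0, 1.331, -0.223], TCP at [0.171, 0.497, 0.231] pointing down, gripper open.
Joint ranges: [-2.94, 2.94], [-0.97, 2.17], [0.19, 2.56], [-1.23, 4.37], [0.02, 3.11], [-2.88, 2.88]. Speed limits (rad/s): [2.39, 2.39, 3.01, 3.14, 3.14, 3.14].

## Interface

Orientations are given as a unit quaternion [x, y, z, w].
In Python, from cell import robot, cams gives the robot as it stands.
- The arm moves only by the shell command python3 -m handwheel 'ROWS' [FORCE]. ROWS is JSON, a list that holds one entry, the list of rows, each a list of 7 numbers: the shift along the tool's x, y, z in cm, then the turn, a rotation vector about the tool's x, y, z in rad, then the opening, from -1 (shut) to 1 (fully open). A call has exactly 10 rows; each row is the pose to reach, as a shift and turn from the pose commanded when the call began, along the tool's axes at that moment; what a row does not reach only later rows make up. A row lasts 1/10 s, in which the tool goes at most 50 mm and 8.59 degrees, less where a joint would pass 70% of its speed; a pose out of reach is approached as far as the arm can. A call with a gripper value outside its range is refused whole. The fingers move at their own pace and stop on an object; FORCE is the grip in N (left out, the last holds). Time passes only in rows, so rows that repeat a pose let the fingers close, or fill a call up. It gives the time, the measured TCP pose, the force, the opening and the grip force at its end, in the units of the state.
- robot.get_state(): the state, without advancing time (a new reading comes with each control period).
- cams.read_camera(name): name is "side" or "top"; returns (picture, depth): 480x640x3 uint8, red, green, blue; 480x640 float32, m along the optical axis (not along the pixel's ray), 0 where there is no reading.
- cams.camera_info(name): a dict with "K" (3x3 intrinsics, pixels), "k1" (the pictures are not rectified: a ray, as slopes to the right and down, at radius r is drawn at 1 + k1 r^2 times it, then the intrinsics apply), "T" (4x4, takes a point from camera to world coordinates). Camera axes: x right, y down, z forward; pixel columns grow to the right and rows downward; lengths in m; the calibration is good to about 2 mm. A picture is of the moment at which its call begins. camera_info takes no time and is no camera call.
- robot.close_job(): hands the job in; it is judged then, once.
The state is a dict: "clock": time; "joint_pos": joint angles; "joint_velocities": joint speeds; "joint_torque": joint torques, N m; "tool_pos": TCP position; "tcp_rot": TCP orientation; "force": force on the tool from outside, world axes, zero at the start; "ft_torque": the same for the moment, N m; "finger_gap": opening from 0.0 (shut) to 1.0 (fully open); "grip_force": force on a finger pad.
Only numpy, scipy, OpenCV 4.12 (cv2) and the standard library are available. Lean on these libraries where they do the work, as an engineer would, in place of code of your own. Each camera call takes 0.05 s, during which the arm holds its last target. There are 200 camera calls.

## Task

Pick up the steel burr carrier by its lifting bar and seat it upright and fully home in the open chamber of the grinder head, feeling for the turn at which its three notches drop over the chamber's three lugs. Press and turn lightly (never push the carrier against the head with more than about 6 kg), let go of it, and leave the cup, carton, brush and screwdriver where they are.

Things in the scene. Friction and masses are not known exactly. Their poses are not given: they have to be found in the camera images.
- burr_carrier: Loose steel disc, 80 mm diameter, 12 mm thick, 0.25 to 0.5 kg, lying on a 4 mm cork mat, lifting bar up. Origin: centre of its underside; z up. Three notches 12 mm deep go right through its rim: a wide one (16.5 mm) centred on its +x direction, two narrow ones (11.5 mm) at 100 and 220 degrees, anticlockwise from +x seen from above, each 2.5 mm wider than its lug.
- lifting_bar (a point): Middle of the top of the lifting bar that stands on the centre of the carrier's disc: 20 mm thick along the carrier's x, 46 mm long along its y, from 12 to 46 mm above the disc's underside; this point is 46 mm above it. Grip it across its thickness. Axes as the carrier's.
- grinder_head: Fixed grinder head: grey block 130 x 130 x 70 mm high, a dark motor barrel (62 mm diameter, 57 mm long) sticking out of its +x side, lower than the block's top. Origin: centre of the block's underside on the bench; z up. The open chamber is in its top, on the z axis.
- chamber (a point): Centre of the chamber's flat floor, 52 mm above the bench. The chamber is a round bore 83 mm in diameter, 18 mm deep, open upward, with a 3 mm chamfered mouth. Axes as the head's. At the right turn the carrier's underside lies on this floor.
- lugs (a point): Chamber axis at the lugs' tops, 60 mm above the bench. Steel lugs 8 mm high stand on the floor 29 to 40 mm from the axis: one 14 mm wide, two 9 mm wide at 100 and 220 degrees anticlockwise from it. Their collar is clamped (will not turn): the wide lug points along the head's +x or up to 0.6 rad to either side, not measured. Off the right turn the carrier rides on the lugs, 8 mm above home.
- dosing_cup: Bystander: open aluminium cup, 68 mm diameter, 65 mm high; origin at the centre of its underside.
- carton: Bystander: pale retail carton 60 x 90 x 110 mm high; origin at the centre of its underside.
- brush: Bystander: hand brush lying on the bench, its length along its own x.
- screwdriver: Bystander: screwdriver lying on the bench, its length along its own x.
Things that resemble listed ones, but are neither listed nor needed, are in the scene too. What is shaped like the burr_carrier but orange or yellow is not meant.

How it is judged:
By the outcome, as a careful person would: the job done as asked, in the order asked, and still so for the second after the job is handed in, with the robot touching nothing.
It also fails if it takes over 69 s, if anything falls off the work surface, if the arm or the gripper's body presses on something with over 40 N, if the wrist force passes 120 N, or if a joint passes its speed limit or range.

## Working session

There is one attempt and no reset: what is moved stays moved. The work goes in short steps, Python scripts to look and compute and a shell command to move; the robot and the scene stay as the last step left them, time stands still between calls to the robot, and variables do not carry over. Pictures are saved under pics/ and viewed, at most 10 in all, crops included, and the job is handed in when it is done.

```bash
ls; mkdir -p pics; cat > h.py <<'E'
import numpy as np, cv2
from cell import robot, cams
def grab(n,save=None):
    p,d=cams.read_camera(n)
    if save: cv2.imwrite('pics/'+save,p[:,:,::-1])
    np.savez('/tmp/'+n,p=p,d=d); return p,d
def rays(n,uv):
    c=cams.camera_info(n);K=np.array(c['K'],float)
    D=np.array([c['k1'],0,0,0,0.]);
    return cv2.undistortPoints(np.array(uv,float).reshape(-1,1,2),K,D)[:,0],np.array(c['T'])
def at_depth(n,uv,d):
    s,T=rays(n,uv); P=np.c_[s,np.ones(len(s))]*np.array(d).reshape(-1,1)
    return P@T[:3,:3].T+T[:3,3]
def at_z(n,uv,z):
    s,T=rays(n,uv); R=np.c_[s,np.ones(len(s))]@T[:3,:3].T
    return T[:3,3]+R*((z-T[2,3])/R[:,2])[:,None]
def cloud(n):
    d=np.load('/tmp/%s.npz'%n)['d']; v,u=np.mgrid[:480,:640]
    return at_depth(n,np.c_[u.ravel(),v.ravel()],d.ravel()).reshape(480,640,3)
E
python3 - <<'E'
from h import *
grab('top','t0.png');grab('side','s0.png')
for n in('top','side'):print(cams.camera_info(n))
print(robot.get_state(),robot.tcp_to_grasp)
E
```

```text
pics
{'K': array([[586.99273618,   0.        , 313.42481584],
       [  0.        , 586.99273618, 239.82877629],
       [  0.        ,   0.        ,   1.        ]]), 'k1': -0.11470839835529985, 'T': array([[-0.00557723, -0.99438444,  0.10568102,  0.4614234 ],
       [-0.99994489,  0.00460578, -0.00943408, -0.01515622],
       [ 0.00889435, -0.10572781, -0.99435533,  1.25161315],
       [ 0.        ,  0.        ,  0.        ,  1.        ]])}
{'K': array([[433.21118043,   0.        , 320.28077349],
       [  0.        , 433.21118043, 236.68517225],
       [  0.        ,   0.        ,   1.        ]]), 'k1': -0.030402422953005288, 'T': array([[ 0.75267583, -0.49375136,  0.43553264,  0.15701501],
       [-0.65815286, -0.58205547,  0.47754187, -0.44805021],
       [ 0.01771721, -0.64608128, -0.76306296,  0.75684295],
       [ 0.        ,  0.        ,  0.        ,  1.        ]])}
{'clock': 0.1, 'joint_pos': array([ 1.01653619e+00,  3.13363708e-01,  1.49837985e+00, -1.29048001e-05,
        1.33102512e+00, -2.23403306e-01]), 'joint_velocities': array([ 0.00119006, -0.00104651, -0.00128272,  0.00221083, -0.00132689,
        0.00203828]), 'joint_torque': array([ 1.66013939e-03, -4.12900794e+01, -2.60144162e+01, -1.86041934e-04,
        3.01771674e-03, -5.43165231e-05]), 'tool_pos': array([0.17043224, 0.49630728, 0.23080078]), 'tcp_rot': array([ 1.64673367e-01,  9.86347979e-01, -5.46494474e-04, -2.17120805e-04]), 'force': array([ 0.24057979, -0.76676173,  0.70793287]), 'ft_torque': array([-0.00325167, -0.03508071,  0.01100668]), 'grip_force': 0.0, 'finger_gap': 0.9961371587914807} 0.0187
```

View pics/t0.png

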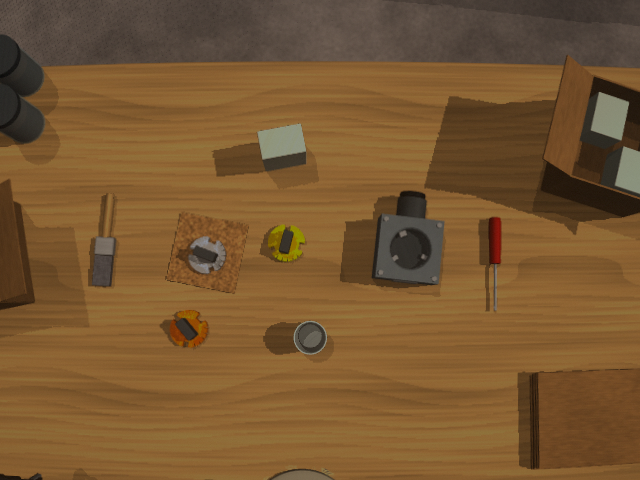

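View pics/s0.png

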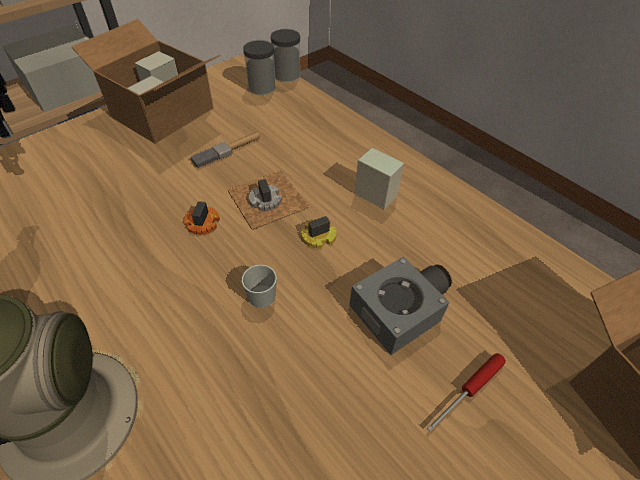

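Top view: the candidates are the steel disc on cork (207,255), the orange one (188,328) and the yellow one (286,243). By the description it's the steel one on cork. The head is at (410,248), cup (310,338), carton (282,147), brush (105,240) and screwdriver (495,262). I'll check with a close crop, carrier on the left and chamber on the right.

```bash
python3 - <<'E'
from h import *
p=np.load('/tmp/top.npz')['p'];d=np.load('/tmp/top.npz')['d']
a=cv2.resize(p[225:285,177:237],(400,400),interpolation=cv2.INTER_CUBIC)
# head: gamma-brightened, 84px
b=cv2.resize(p[208:292,368:452],(400,400),interpolation=cv2.INTER_CUBIC)
b=(255*(b/255.)**.6).astype('uint8')
cv2.imwrite('pics/c1.png',np.hstack([a,b])[:,:,::-1])
C=cloud('top')
for n,u0,u1,v0,v1,z0,z1 in(('bar',180,236,228,282,.042,.056),('disc',180,236,228,282,.011,.022),('head',360,460,200,300,.066,.075)):
    q=C[v0:v1,u0:u1].reshape(-1,3);q=q[(q[:,2]>z0)&(q[:,2]<z1)]
    r=cv2.minAreaRect((q[:,:2]*1000).astype('float32'));print(n,len(q),q.mean(0),r,np.median(q[:,2]))
E
```

```text
bar 210 [0.56276978 0.19924679 0.04913278] ((563.050048828125, 200.1163787841797), (47.135345458984375, 19.98077392578125), 69.31974792480469) 0.04926275676951697
disc 720 [0.56195522 0.19870185 0.01558899] ((564.456298828125, 199.80804443359375), (78.24443817138672, 77.21507263183594), 18.55637550354004) 0.015416254188567402
head 2481 [ 0.56934427 -0.22178777  0.06933059] ((586.2338256835938, -223.9977264404297), (130.01695251464844, 164.33570861816406), 82.80900573730469) 0.06916618453830137
```

View pics/c1.png

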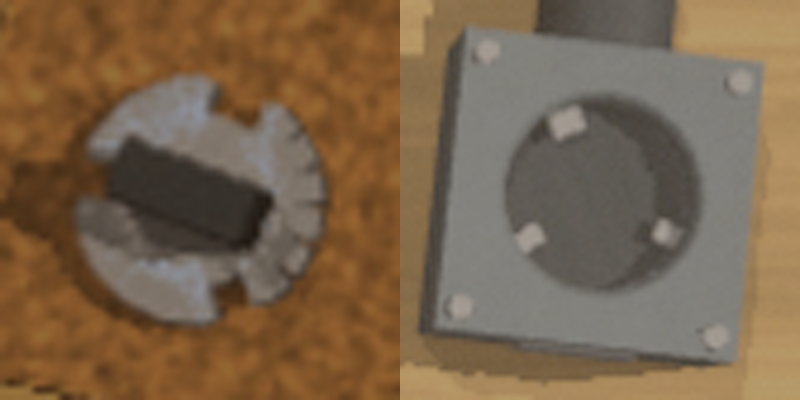

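The left crop shows the steel carrier, with its wide notch at top (240,105) and narrow notches at left (85,180) and bottom (232,290), so its yaw is about -21°. On the right, the lugs in the chamber are wide at (567,122) and narrow at (530,238) and (665,232), with bolts at the corners.

```bash
python3 - <<'E'
from h import *
from scipy.spatial.transform import Rotation as R
f=lambda q:[(368+(x-400+.5)*.21-.5,208+(y+.5)*.21-.5) for x,y in q]
L=at_z('top',f([(567,122),(530,238),(665,232)]),.060)[:,:2]
B=at_z('top',f([(487,51),(741,82),(459,307),(716,336)]),.072)[:,:2]
print('bolts',B,B.mean(0)); 
A=np.radians([0,100,220])
# fit lug circle: centre+angle+r
from scipy.optimize import least_squares
m=lambda p:(np.c_[p[0]+p[3]*np.cos(A+p[2]),p[1]+p[3]*np.sin(A+p[2])]-L).ravel()
s=least_squares(m,[.56,-.22,.4,.034]);print('lugs fit c,ang,r',s.x,np.degrees(s.x[2]),s.fun)
# mouth circle centre: left505 right702 top 92 bottom 294
print('mouth',at_z('top',f([(603.5,193)]),.068))
C=cloud('top');q=C[200:300,365:460].reshape(-1,3)
q=q[abs(q[:,2]-.0692)<.004]; q=q[abs(q[:,0]-.566)<.08]
print('rect',cv2.minAreaRect((q[(q[:,0]<.62)][:,:2]*1000).astype('float32')))
st=robot.get_state();t=R.from_quat([0.16467,0.98635,0,0]).as_matrix();print(t)
print('tool shift cm to above bar',t.T@(np.array([.563,.2,.15])-st['tool_pos'])*100, 'tool y deg',np.degrees(np.arctan2(t[1,1],t[0,1])))
E
```

```text
bolts [[ 0.63013874 -0.17403811]
 [ 0.61640645 -0.28332573]
 [ 0.52083261 -0.16012326]
 [ 0.50773067 -0.26959901]] [ 0.56877712 -0.22177153]
lugs fit c,ang,r [ 0.5690259  -0.22168797  0.37382418  0.03391575] 21.418547792528855 [-2.50531061e-04  4.08856133e-04  5.14582319e-04 -7.69198705e-05
 -2.64050984e-04 -3.31936235e-04]
mouth [[ 0.56931391 -0.22344567  0.068     ]]
rect ((565.2506713867188, -221.50775146484375), (129.9401397705078, 122.54093933105469), 83.06267547607422)
[[-0.94576772  0.32484369  0.        ]
 [ 0.32484369  0.94576772  0.        ]
 [ 0.          0.         -1.        ]]
tool shift cm to above bar [-46.75314668 -15.27147019   8.08007833] tool y deg 71.04389493382298
```

Lug angle is +21.4°, chamber at (0.569,-0.222), carrier at (0.563,0.200) with yaw -20.7°. The turn while carrying is about +42°. Now I move above the bar.

```bash
python3 -m handwheel '[[[-46.8,-15.3,8.1,0,0,1.6,0.4],[-46.8,-15.3,8.1,0,0,1.6,0.4],[-46.8,-15.3,8.1,0,0,1.6,0.4],[-46.8,-15.3,8.1,0,0,1.6,0.4],[-46.8,-15.3,8.1,0,0,1.6,0.4],[-46.8,-15.3,8.1,0,0,1.6,0.4],[-46.8,-15.3,8.1,0,0,1.6,0.4],[-46.8,-15.3,8.1,0,0,1.6,0.4],[-46.8,-15.3,8.1,0,0,1.6,0.4],[-46.8,-15.3,8.1,0,0,1.6,0.4]]]' 40
cat >> h.py <<'E'
from scipy.spatial.transform import Rotation as R
def delta(p,yaw_y):
    """tool-frame shift (cm) and rotvec from measured pose to down pose at p with tool y at yaw_y deg"""
    s=robot.get_state();r=R.from_quat(s['tcp_rot'])
    c,n=np.cos(np.radians(yaw_y)),np.sin(np.radians(yaw_y))
    g=R.from_matrix(np.array([[n,c,0],[-c,n,0],[0,0,-1]])) # columns x,y,z
    print('shift',np.round(r.inv().apply(np.array(p)-s['tool_pos'])*100,2),'rot',np.round((r.inv()*g).as_rotvec(),3),'t',s['clock'],'tcp',np.round(s['tool_pos'],4),'F',np.round(s['force'],1),'M',np.round(s['ft_torque'],2),'gap',round(s['finger_gap'],3),'q',np.round(s['joint_pos'],2))
E
python3 -c "
from h import *;delta([.563,.2,.024],-20.7)"
```

```text
clock: 1.1
tool_pos: [0.5647, 0.1982, 0.1496]
tcp_rot: [0.795, 0.607, -0.0, -0.0]
force: [0.8, 0.6, 0.1]
finger_gap: 0.694
grip_force: 0.0Traceback (most recent call last):
  File "<string>", line 2, in <module>
    from h import *;delta([.563,.2,.024],-20.7)
                    ~~~~~^^^^^^^^^^^^^^^^^^^^^^
  File "h.py", line 25, in delta
    g=R.from_matrix(np.array([[n,c,0],[-c,n,0],[0,0,-1]])) # columns x,y,z
  File "scipy/spatial/transform/_rotation.pyx", line 1143, in scipy.spatial.transform._rotation.Rotation.from_matrix
ValueError: Non-positive determinant (left-handed or null coordinate frame) in rotation matrix 0: [[-0.35347484  0.93544403  0.        ]
 [-0.93544403 -0.35347484  0.        ]
 [ 0.          0.         -1.        ]].
```

```bash
sed -i 's/\[\[n,c,0\],\[-c,n,0\]/[[-n,c,0],[c,n,0]/' h.py
python3 -c "
from h import *;delta([.563,.2,.024],-20.7)
grab('side','s1.png');p=np.load('/tmp/side.npz')['p'];cv2.imwrite('pics/s1c.png',cv2.resize(p[100:260,180:380],(800,640))[:600,:,::-1])
delta([.563,.2,.024],-20.7)"
```

```text
shift [ 0.13 -0.21 12.56] rot [-0.001  0.     0.095] t 1.1 tcp [0.5647 0.1982 0.1496] F [0.8 0.6 0.1] M [0.04 0.01 0.04] gap 0.694 q [0.14 0.54 1.38 0.   1.22 0.41]
shift [ 0.49 -0.76 12.38] rot [0.001 0.002 0.082] t 1.15 tcp [0.5689 0.1934 0.1478] F [ 0.9 -5.8 -2.6] M [-0.22 -0.04 -0.  ] gap 0.699 q [ 0.13  0.55  1.37 -0.    1.22  0.41]
```

```bash
python3 -m handwheel '[[[0,0,1,0,0,0.09,0.4],[0,0,2,0,0,0.09,0.4],[0,0,3,0,0,0.09,0.4],[0,0,4,0,0,0.09,0.4],[0,0,5,0,0,0.09,0.4],[0,0,6,0,0,0.09,0.4],[0,0,6.5,0,0,0.09,0.4],[0,0,7,0,0,0.09,0.4],[0,0,7,0,0,0.09,0.4],[0,0,7,0,0,0.09,0.4]]]'
python3 -c "
from h import *;delta([.563,.2,.024],-20.7)"
```

```text
clock: 2.15
tool_pos: [0.5636, 0.1999, 0.0805]
tcp_rot: [0.819, 0.573, 0.0, 0.0]
force: [0.5, 0.6, -0.3]
finger_gap: 0.7
grip_force: 0.0
shift [-0.01 -0.06  5.65] rot [ 0.    -0.     0.011] t 2.15 tcp [0.5636 0.1999 0.0805] F [ 0.5  0.6 -0.3] M [ 0.    0.   -0.01] gap 0.7 q [0.15 0.62 1.44 0.   1.08 0.49]
```

View pics/s1c.png

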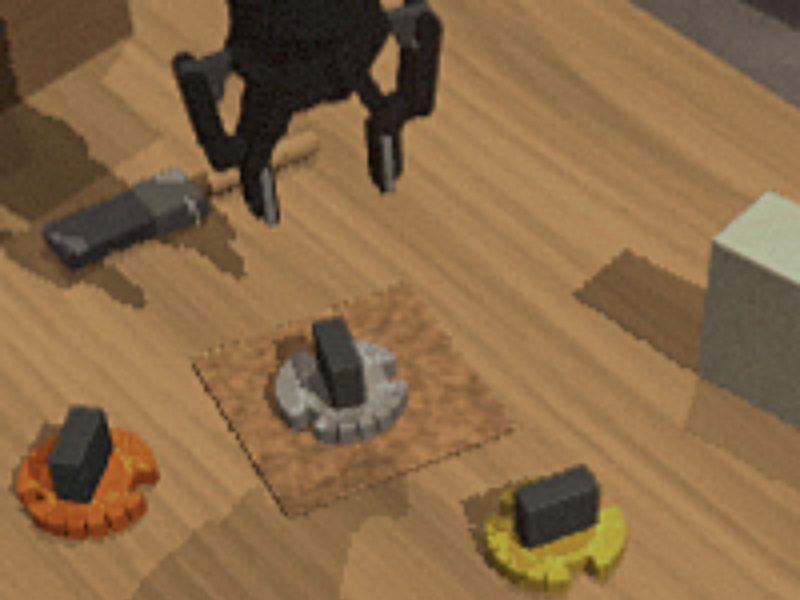

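The gripper stands over the steel carrier, whose bar is at (338,360) in the crop, with the fingers at (265,195) and (388,165) across its thickness. Descend and grip.

```bash
python3 -m handwheel '[[[0,0,1.2,0,0,0.01,0.4],[0,0,2.4,0,0,0.01,0.4],[0,0,3.6,0,0,0.01,0.4],[0,0,4.6,0,0,0.01,0.4],[0,0,5.2,0,0,0.01,0.4],[0,0,5.6,0,0,0.01,0.4],[0,0,5.6,0,0,0.01,0.4],[0,0,5.6,0,0,0.01,-1],[0,0,5.6,0,0,0.01,-1],[0,0,5.6,0,0,0.01,-1]]]' 60
python3 -m handwheel '[[[0,0,0,0,0,0,-1],[0,0,0,0,0,0,-1],[0,0,0,0,0,0,-1],[0,0,0,0,0,0,-1],[0,0,0,0,0,0,-1],[0,0,0,0,0,0,-1],[0,0,-1,0,0,0,-1],[0,0,-2,0,0,0,-1],[0,0,-4,0,0,0,-1],[0,0,-6,0,0,0,-1]]]' 60
python3 -c "
from h import *;delta([.569,-.2217,.18],21.4)"
```

```text
clock: 3.15
tool_pos: [0.5637, 0.1999, 0.0249]
tcp_rot: [0.822, 0.569, 0.0, 0.0]
force: [-0.1, -0.2, -1.2]
finger_gap: 0.222
grip_force: 59.1
clock: 4.15
tool_pos: [0.5632, 0.1998, 0.0851]
tcp_rot: [0.822, 0.569, -0.0, -0.0]
force: [0.1, 0.1, -3.3]
finger_gap: 0.221
grip_force: 59.0
shift [-39.25  15.39  -9.48] rot [-0.001  0.    -0.733] t 4.15 tcp [0.5632 0.1998 0.0851] F [ 0.1  0.1 -3.3] M [-0.   -0.02  0.  ] gap 0.221 q [0.15 0.61 1.44 0.   1.09 0.51]
```

```bash
python3 -m handwheel '[[[0,0,-4,0,0,0,-1],[-3,1.2,-8,0,0,-0.1,-1],[-7,2.7,-9.5,0,0,-0.2,-1],[-11.5,4.5,-9.5,0,0,-0.3,-1],[-16,6.3,-9.5,0,0,-0.4,-1],[-20.5,8,-9.5,0,0,-0.5,-1],[-25,9.8,-9.5,0,0,-0.6,-1],[-29.5,11.6,-9.5,0,0,-0.68,-1],[-33.5,13.1,-9.5,0,0,-0.73,-1],[-36.5,14.3,-9.5,0,0,-0.73,-1]]]' 60
python3 -m handwheel '[[[-1.32,-2.2,0,0,0,0,-1],[-1.5,-2.5,0,0,0,0,-1],[-1.5,-2.5,0,0,0,0,-1],[-1.5,-2.5,0,0,0,0,-1],[-1.5,-2.5,0,0,0,0,-1],[-1.5,-2.5,0,0,0,0,-1],[-1.5,-2.5,0,0,0,0,-1],[-1.5,-2.5,0,0,0,0,-1],[-1.5,-2.5,0,0,0,0,-1],[-1.5,-2.5,0,0,0,0,-1]]]' 60
python3 - <<'E'
from h import *
delta([.569,-.2217,.14],21.4);grab('side');grab('top')
a=np.load('/tmp/side.npz')['p'][220:370,330:480];b=np.load('/tmp/top.npz')['p'][180:300,350:470]
f=lambda x:cv2.resize(x,(400,400),interpolation=cv2.INTER_CUBIC)[:,:,::-1]
cv2.imwrite('pics/c2.png',np.hstack([f(a),f(b)]))
E
```

```text
clock: 5.15
tool_pos: [0.5681, -0.1947, 0.1796]
tcp_rot: [0.565, 0.825, -0.0, -0.0]
force: [0.7, -0.9, -3.9]
finger_gap: 0.221
grip_force: 59.3
clock: 6.15
tool_pos: [0.5509, -0.2152, 0.1793]
tcp_rot: [0.565, 0.825, -0.0, 0.0]
force: [0.7, -0.1, -5.4]
finger_gap: 0.22
grip_force: 59.7
shift [-1.26  1.46  3.93] rot [-0.     0.    -0.003] t 6.15 tcp [ 0.5509 -0.2152  0.1793] F [ 0.7 -0.1 -5.4] M [ 0.08 -0.   -0.02] gap 0.22 q [-0.57  0.5   1.36 -0.    1.28 -0.94]
```

View pics/c2.png

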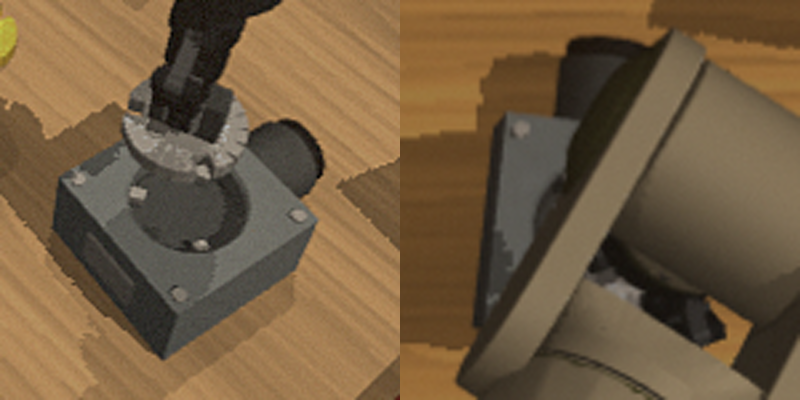

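The side crop shows the carrier held level at (185,130), above and short of the chamber at (190,210); the top view is blocked by the arm. My second shift went the wrong way, so I'm correcting it and lowering to the mouth.

```bash
python3 -m handwheel '[[[-0.6,0.7,0,0,0,0,-1],[-1.25,1.45,0.5,0,0,0,-1],[-1.25,1.45,1.5,0,0,0,-1],[-1.25,1.45,3,0,0,0,-1],[-1.25,1.45,4.5,0,0,0,-1],[-1.25,1.45,6,0,0,0,-1],[-1.25,1.45,7,0,0,0,-1],[-1.25,1.45,7.5,0,0,0,-1],[-1.25,1.45,7.5,0,0,0,-1],[-1.25,1.45,7.5,0,0,0,-1]]]' 60
python3 - <<'E'
from h import *
delta([.569,-.2217,.092],21.4);grab('side')
a=np.load('/tmp/side.npz')['p'][240:360,340:460]
f=lambda x:cv2.resize(x,(600,600),interpolation=cv2.INTER_CUBIC)[:,:,::-1]
cv2.imwrite('pics/c3.png',f(a))
E
```

```text
clock: 7.25
tool_pos: [0.5691, -0.2218, 0.1048]
tcp_rot: [0.565, 0.825, 0.0, 0.0]
force: [0.9, 0.1, -3.9]
finger_gap: 0.223
grip_force: 59.8
shift [ 0.01 -0.01  1.28] rot [ 0.001  0.001 -0.003] t 7.25 tcp [ 0.5691 -0.2218  0.1048] F [ 0.9  0.1 -3.9] M [-0.02 -0.04 -0.04] gap 0.223 q [-0.56  0.62  1.38 -0.    1.14 -0.93]
```

View pics/c3.png

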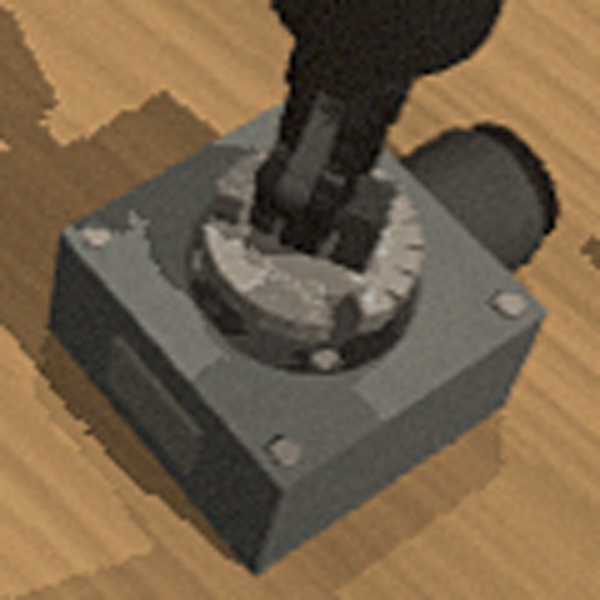

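The disc sits concentric over the chamber: the notch at (345,305) is above the lug at (325,357). I'm lowering gently to just above the lug tops.

```bash
python3 -m handwheel '[[[0,0,0.3,0,0,0,-1],[0,0,0.6,0,0,0,-1],[0,0,0.9,0,0,0,-1],[0,0,1.2,0,0,0,-1],[0,0,1.4,0,0,0,-1],[0,0,1.6,0,0,0,-1],[0,0,1.8,0,0,0,-1],[0,0,2,0,0,0,-1],[0,0,2.1,0,0,0,-1],[0,0,2.1,0,0,0,-1]]]' 60
python3 -c "
from h import *;delta([.569,-.2217,.0725],21.4)"
```

```text
clock: 8.3
tool_pos: [0.5688, -0.2216, 0.0831]
tcp_rot: [0.565, 0.825, -0.0, -0.0]
force: [0.2, -0.2, -3.9]
finger_gap: 0.22
grip_force: 59.8
shift [-0.02  0.01  1.06] rot [-0.    -0.    -0.004] t 8.3 tcp [ 0.5688 -0.2216  0.0831] F [ 0.2 -0.2 -3.9] M [ 0.02 -0.01  0.01] gap 0.22 q [-0.56  0.64  1.4  -0.    1.1  -0.93]
```

No contact. Going down 4 mm, which crosses the lug-top level at TCP z of about 0.0805.

```bash
python3 -m handwheel '[[[0,0,0.05,0,0,0,-1],[0,0,0.1,0,0,0,-1],[0,0,0.15,0,0,0,-1],[0,0,0.2,0,0,0,-1],[0,0,0.25,0,0,0,-1],[0,0,0.3,0,0,0,-1],[0,0,0.35,0,0,0,-1],[0,0,0.4,0,0,0,-1],[0,0,0.4,0,0,0,-1],[0,0,0.4,0,0,0,-1]]]' 60
python3 -c "
from h import *;delta([.569,-.2217,.0725],21.4)"
```

```text
clock: 9.3
tool_pos: [0.5689, -0.2216, 0.0793]
tcp_rot: [0.565, 0.825, 0.0, 0.0]
force: [-0.5, -0.5, -4.5]
finger_gap: 0.22
grip_force: 59.8
shift [-0.01  0.01  0.68] rot [ 0.     0.    -0.004] t 9.3 tcp [ 0.5689 -0.2216  0.0793] F [-0.5 -0.5 -4.5] M [-0.01  0.01  0.02] gap 0.22 q [-0.56  0.65  1.4   0.    1.09 -0.93]
```

```bash
python3 -m handwheel '[[[0,0,0.05,0,0,0,-1],[0,0,0.1,0,0,0,-1],[0,0,0.15,0,0,0,-1],[0,0,0.2,0,0,0,-1],[0,0,0.25,0,0,0,-1],[0,0,0.3,0,0,0,-1],[0,0,0.3,0,0,0,-1],[0,0,0.3,0,0,0,-1],[0,0,0.3,0,0,0,-1],[0,0,0.3,0,0,0,-1]]]' 60
python3 -c "
from h import *;delta([.569,-.2217,.0725],21.4)"
```

```text
clock: 10.3
tool_pos: [0.5689, -0.2216, 0.0763]
tcp_rot: [0.565, 0.825, -0.0, 0.0]
force: [-0.1, -0.0, -4.3]
finger_gap: 0.219
grip_force: 59.8
shift [-0.01  0.01  0.38] rot [ 0.     0.    -0.003] t 10.3 tcp [ 0.5689 -0.2216  0.0763] F [-0.1 -0.  -4.3] M [ 0.02 -0.09 -0.03] gap 0.219 q [-0.56  0.65  1.4  -0.    1.09 -0.93]
```

The notches have dropped over the lugs on the first try. Continuing to the floor.

```bash
python3 -m handwheel '[[[0,0,0.05,0,0,0,-1],[0,0,0.1,0,0,0,-1],[0,0,0.15,0,0,0,-1],[0,0,0.2,0,0,0,-1],[0,0,0.25,0,0,0,-1],[0,0,0.3,0,0,0,-1],[0,0,0.33,0,0,0,-1],[0,0,0.36,0,0,0,-1],[0,0,0.36,0,0,0,-1],[0,0,0.36,0,0,0,-1]]]' 60
python3 -c "
from h import *;delta([.569,-.2217,.0725],21.4)"
```

```text
clock: 11.3
tool_pos: [0.5689, -0.2216, 0.0729]
tcp_rot: [0.565, 0.825, -0.0, 0.0]
force: [-1.5, -0.1, -0.2]
finger_gap: 0.224
grip_force: 60.2
shift [-0.01  0.01  0.04] rot [ 0.     0.    -0.003] t 11.3 tcp [ 0.5689 -0.2216  0.0729] F [-1.5 -0.1 -0.2] M [0.14 0.29 0.02] gap 0.224 q [-0.56  0.65  1.41 -0.    1.08 -0.93]
```

Floor felt: the weight has come off at z 0.0729, as expected. One light press, then release.

```bash
python3 -m handwheel '[[[0,0,0.02,0,0,0,-1],[0,0,0.04,0,0,0,-1],[0,0,0.05,0,0,0,-1],[0,0,0.05,0,0,0,-1],[0,0,0.05,0,0,0,-1],[0,0,0.05,0,0,0,-1],[0,0,0.05,0,0,0,-1],[0,0,0.05,0,0,0,-1],[0,0,0.05,0,0,0,-1],[0,0,0.05,0,0,0,-1]]]' 60
python3 -c "
from h import *;delta([.569,-.2217,.0725],21.4)"
python3 -m handwheel '[[[0,0,0,0,0,0,-0.2],[0,0,0,0,0,0,-0.2],[0,0,0,0,0,0,-0.2],[0,0,0,0,0,0,-0.2],[0,0,0,0,0,0,-0.2],[0,0,0,0,0,0,0],[0,0,0,0,0,0,0],[0,0,0,0,0,0,0],[0,0,0,0,0,0,0],[0,0,0,0,0,0,0]]]'
python3 -c "
from h import *;delta([.569,-.2217,.0725],21.4)"
```

```text
clock: 12.3
tool_pos: [0.5689, -0.2216, 0.0729]
tcp_rot: [0.565, 0.825, -0.0, 0.0]
force: [-4.9, 1.8, 5.9]
finger_gap: 0.22
grip_force: 61.1
shift [-0.02  0.01  0.04] rot [ 0.     0.    -0.003] t 12.3 tcp [ 0.5689 -0.2216  0.0729] F [-4.9  1.8  5.9] M [ 0.35  0.67 -0.02] gap 0.22 q [-0.56  0.65  1.41 -0.    1.08 -0.93]
clock: 13.3
tool_pos: [0.5689, -0.2216, 0.0722]
tcp_rot: [0.565, 0.825, -0.0, -0.0]
force: [-0.7, 0.1, 0.2]
finger_gap: 0.5
grip_force: 0.0
shift [-0.02  0.01 -0.03] rot [-0.     0.    -0.004] t 13.3 tcp [ 0.5689 -0.2216  0.0722] F [-0.7  0.1  0.2] M [ 0.01 -0.01  0.03] gap 0.5 q [-0.56  0.65  1.41 -0.    1.08 -0.93]
```

Released. Now I retract up, then back toward the base side (-y), so the top camera can see.

```bash
python3 -m handwheel '[[[0,0,-0.5,0,0,0,0],[0,0,-1.5,0,0,0,0],[0,0,-3,0,0,0,0],[0,0,-5,0,0,0,0],[0,0,-8,0,0,0,0],[0,0,-12,0,0,0,0],[5,0,-15,0,0,0,0],[10,0,-15,0,0,0,0],[15,0,-15,0,0,0,0],[20,0,-15,0,0,0,0]]]'
python3 -m handwheel '[[[4,0,0,0,0,0,0],[6,0,0,0,0,0,0],[8,0,0,0,0,0,0],[8,0,0,0,0,0,0],[8,0,0,0,0,0,0],[8,0,0,0,0,0,0],[8,0,0,0,0,0,0],[8,0,0,0,0,0,0],[8,0,0,0,0,0,0],[8,0,0,0,0,0,0]]]'
python3 - <<'E'
from h import *
grab('top');grab('side')
p=np.load('/tmp/top.npz')['p'];C=cloud('top')
q=C[200:300,365:460].reshape(-1,3);q=q[np.hypot(q[:,0]-.569,q[:,1]+.2217)<.038]
b=q[q[:,2]>.088];print('bar z',np.median(b[:,2]),b[:,:2].mean(0),len(b))
r=q[(q[:,2]<.085)];print('disc z pct',np.percentile(r[:,2],[10,30,50,70,90]))
s=np.load('/tmp/side.npz')['p'][240:360,340:460]
f=lambda x:cv2.resize(x,(400,400),interpolation=cv2.INTER_CUBIC)[:,:,::-1]
cv2.imwrite('pics/c4.png',np.hstack([f(p[208:292,368:452]),f(s)]))
E
```

```text
clock: 14.3
tool_pos: [0.4983, -0.0403, 0.2234]
tcp_rot: [0.565, 0.825, 0.0, 0.001]
force: [2.2, -0.2, -0.1]
finger_gap: 0.495
grip_force: 0.0
clock: 15.3
tool_pos: [0.4703, 0.0325, 0.2221]
tcp_rot: [0.565, 0.825, -0.0, -0.0]
force: [0.6, 0.1, -0.1]
finger_gap: 0.502
grip_force: 0.0
bar z 0.09645329655703172 [ 0.56919733 -0.2210724 ] 231
disc z pct [0.05877193 0.06104297 0.06234391 0.06386294 0.06593108]
```

View pics/c4.png

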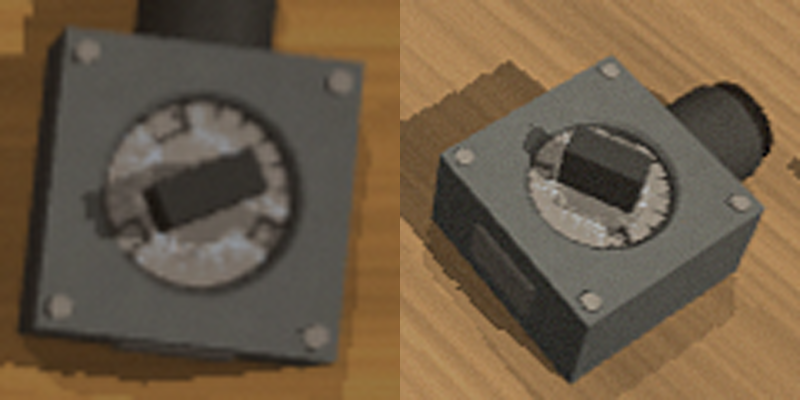

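The carrier lies flush below the block's top. All three lugs show in the notches, at (168,122), (132,235) and (268,232) in the left crop. The bar top is at about 0.097 (home is 0.098, riding would be 0.106), so it's fully seated. Handing in.

```bash
python3 -c "
from h import *;print(robot.close_job())"
```

```text
the job is handed in; nothing more can be done
None
```

The burr carrier is seated upright and fully home over the three lugs and released; its bar top measured about 97 mm against 98 mm at home. Readings between moves showed about 1 kg of push on the head at most, the bystanders were not touched, and I handed the job in at about 15 s.

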